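# Shut down the burner bench

### The arm

A 6-joint arm with a two-finger parallel gripper is mounted at the origin on the work surface. World frame = base frame: x ahead of the robot, y to its left, z up, the work surface at z = 0. Lengths are in m, angles in rad, forces in N, time in s.
With the tool pointing down it reaches from about 0.35 to 0.775 m from the base axis. Payload 7.3 kg.
Tool frame: the origin (TCP) lies on the centre line of the jaws, within the pads' length; the fingertips stand robot.nose_length ahead of it and the grasp point (between the pads) is the TCP (robot.nose_length is the distance from the TCP to the fingertips, in m); z points along the fingers, y is the direction in which the jaws open and shut (so a half turn about z gives the same grasp; the last joint's range is limited). The gripper opens to 92 mm and grips with 3 to 60 N. Pads are 19 mm wide; open, the fingers measure 130 mm over their backs; the gripper's body (75 mm by 190 mm) begins 47 mm behind the grasp point.
Start: joints at [1.136, 0.342, 1.524, -0, 1.275, -0.146], TCP at [0.15, 0.503, 0.22] pointing down, gripper open.
Joint ranges: [-2.53, 2.53], [-0.77, 2.02], [0.04, 2.7], [-1, 4.14], [0.28, 2.66], [-3.11, 3.11]. Speed limits (rad/s): [2.57, 2.57, 3.14, 3.14, 3.14, 3.14].

### API

Orientations are given as [roll, pitch, yaw] about the fixed x, y, z axes, in that order (R = Rz(yaw) Ry(pitch) Rx(roll)).
In Python, from cell import robot, read_camera gives the robot as it stands.
- The arm moves only by the shell command python3 -m crank 'ROWS' [FORCE]. ROWS is JSON, a list of rows, each a list of 7 numbers: the shift along the tool's x, y, z in cm, then the turn, a rotation vector about the tool's x, y, z in degrees, then the opening, from 0 (shut) to 1 (fully open). In form: [[tx, ty, tz, wx, wy, wz, jaw], ...]. A call has 1 to 5 rows; each row is the pose to reach, as a shift and turn from the pose commanded when the call began, along the tool's axes at that moment; what a row does not reach only later rows make up. A row lasts 1/8 s, in which the tool goes at most 62.5 mm and 10.7 degrees, less where a joint would pass 70% of its speed; a pose out of reach is approached as far as the arm can. A call with a gripper value outside its range is refused whole. The fingers move at their own pace and stop on an object; FORCE is the grip in N (left out, the last holds). Time passes only in rows, so rows that repeat a pose let the fingers close. It gives the time, the measured TCP pose, the force and the opening at its end, in the units of the state.
- robot.observe(): the state, without advancing time (a new reading comes with each control period).
- read_camera(name): name is "side" or "top"; returns a dict with "frame" (420x560x3 uint8, red, green, blue), "intrinsics" (3x3 intrinsics, pixels), "R" (3x3) and "t" (3): a world point X has camera coordinates R X + t. Camera axes: x right, y down, z forward; pixel columns grow to the right and rows downward; lengths in m; the calibration is good to about 2 mm. A picture is of the moment at which its call begins. There is no depth.
- robot.hand_in(): hands the job in, once; it reports no verdict.
The state is a dict: "time": time; "qpos": joint angles; "qvel": joint speeds; "joint_efforts": joint torques, N m; "tool_pos": TCP position; "tool_rot": TCP orientation; "contact_force": force on the tool from outside, world axes, zero at the start; "torque": the same for the moment, N m; "opening": finger opening in m.
Only numpy, scipy, OpenCV 4.12 (cv2) and the standard library are available. Lean on these libraries where they do the work, as an engineer would, in place of code of your own. Each camera call takes 0.05 s, during which the arm holds its last target.

### The job

The burner work is finished: shut its supplies down at the row of switch boxes in the safe order. Push the blue oxygen knob fully in, then the orange fuel-gas knob, and only then press the front of the white extraction-fan rocker down to off. Leave the white compressed-air knob out, and do not shift, lift or knock over anything else on the bench.

Things in the scene. Friction and masses are not known exactly. Their poses are not given: they have to be found in the camera images.
- panel: grey-green steel mounting plate 130 mm deep (x) by 430 mm wide (y), 6 mm thick, fixed on the bench; origin under its centre, x axis pointing to its far side, y along the row. On it four switch boxes, each 76 mm square and 60 mm high, stand in one row along y at 105 mm spacing, 12 mm to the far side of the plate's centre line, in any order
- oxygen_top (a point): blue mushroom knob of the oxygen supply, a push-pull switch on a grey 76 mm square box: head 40 mm across, standing up. This point is the top centre of the head, about 94 mm above the bench while the knob is out; it moves with the knob (8 mm down when in). Own z axis up, x axis pointing to the far side of the panel. Nothing stands over it
- oxygen (a joint): travel of the blue oxygen knob in m: 0 = out (on), 0.008 = fully in (off). It yields at about 5 N all the way down to its stop and stays where it is left
- fuel_top (a point): orange mushroom knob of the fuel gas supply, a push-pull switch on a grey 76 mm square box: head 40 mm across, standing up. This point is the top centre of the head, about 94 mm above the bench while the knob is out; it moves with the knob (8 mm down when in). Own z axis up, x axis pointing to the far side of the panel. Nothing stands over it
- fuel (a joint): travel of the orange fuel-gas knob in m: 0 = out (on), 0.008 = fully in (off). It yields at about 5 N all the way down to its stop and stays where it is left
- air_top (a point): white mushroom knob of the compressed-air supply, a push-pull switch on a grey 76 mm square box: head 40 mm across, standing up. This point is the top centre of the head, about 94 mm above the bench while the knob is out; it moves with the knob (8 mm down when in). Own z axis up, x axis pointing to the far side of the panel. Nothing stands over it; it is to be left out
- air (a joint): travel of the white compressed-air knob in m: 0 = out (on), 0.008 = fully in (off). It yields at about 5 N all the way down to its stop and stays where it is left
- extraction_front (a point): white V-faced rocker of the extraction fan, 60 mm long (panel x) by 50 mm wide, on its own 76 mm box, tipping about the panel's y. This point: the place to press, on the top face of its front half (panel -x side, small red bar), 8 mm from the front edge; z axis up, x to the panel's far side. Fan on: front half raised by 20 degrees, this point 68 mm above the bench, its front edge 71 mm
- extraction (a joint): tilt of the rocker in rad: 0 = on (front half raised), 0.35 = off (front half fully down: its face level, 61 mm above the bench, this point 7 mm and the front edge 10 mm lower than when on; the dark frame round it is 58 mm high). Pressing the front half down takes about 3 to 4 N all the way to its stop; it stays where it is left
- paddle: bystander: graphite paddle with wooden handle, about 210 x 50 x 20 mm, lying in front of the panel; origin under it, near where the steel stem meets the handle
- glasses: bystander: purple-tinted spectacles, 135 mm wide, 45 mm high, lying in front of the panel; origin under the frame's middle
- rod_beaker: bystander: glass beaker 72 mm across, 100 mm high, with glass rods standing in it up to 210 mm, near one end of the row; origin at the centre of its underside
- coil_rest: bystander: wooden rest 70 x 170 mm with a blown glass coil on a copper mandrel 240 mm long (steel spindle to 290), 80 mm high, behind the panel; origin under its centre
- flask: bystander: conical glass flask 64 mm across, 85 mm high, behind the panel; origin at the centre of its underside
- jar: bystander: amber jar with black lid, 64 mm across, 75 mm high, near one end of the row; origin at the centre of its underside
- stopper: bystander: cork stopper 25 mm across, 26 mm high, standing on the panel's front ledge before the boxes; origin at the centre of its underside
- tweezers: bystander: brass tweezers 150 mm long, 8 mm high, lying in front of one end of the panel; origin under the middle

How it is judged:
On the way, in this order (a step that is already met when the one before it is completed fails the run):
1. the blue oxygen knob is pushed in while fuel gas and extraction are still on (value of joint oxygen above 0.0065 m and value of joint fuel below 0.003 m and value of joint extraction below 0.1 rad), for 0.2 s.
2. then the orange fuel-gas knob is pushed in while the extraction still runs (value of joint each of oxygen, fuel above 0.0065 m and value of joint extraction below 0.1 rad), for 0.2 s.
3. last, the extraction rocker is pressed over to off (value of joint each of oxygen, fuel above 0.0065 m and value of joint extraction above 0.29 rad), for 0.2 s.
At the end, for the whole second after the job is handed in: the blue and the orange knob are in (at least 6.5 of 8 mm), the rocker is off (at least 0.29 of 0.35 rad), the white knob is still out (within 1.5 mm), and every loose thing is within 20 mm of where it stood (all of step 3 and value of joint air below 0.0015 m and distance of each of paddle, glasses, rod_beaker, coil_rest, flask, jar, stopper, tweezers from where it was at the start of the episode below 0.02 m); the robot touches nothing.
It fails at once if the white compressed-air knob is pushed in by more than 3 mm (value of joint air above 0.003 m).
It fails at once if a loose thing on the bench is lifted, carried, knocked over or pushed more than 20 mm (distance of any of paddle, glasses, rod_beaker, coil_rest, flask, jar, stopper, tweezers from where it was at the start of the episode above 0.02 m).
It also fails if it takes over 42 s, if anything falls off the work surface, if the arm or the gripper's body presses on something with over 40 N, if the wrist force passes 120 N, or if a joint passes its speed limit or range.

## Working session

There is one attempt and no reset: what is moved stays moved. The work goes in short steps, Python scripts to look and compute and a shell command to move; the robot and the scene stay as the last step left them, time stands still between calls to the robot, and variables do not carry over. Pictures are saved under pics/ and viewed, and the job is handed in when it is done.

```bash
ls; mkdir -p pics; python3 - <<'E'
from cell import robot, read_camera
import cv2
for n in("top","side"):
    c=read_camera(n); cv2.imwrite(f"pics/{n}0.png",c["frame"][:,:,::-1]); print(n,c["intrinsics"],c["R"],c["t"])
print(robot.observe(), robot.nose_length)
E
```

```text
pics
top [[430.11342959   0.         277.67123429]
 [  0.         430.11342959 208.84556146]
 [  0.           0.           1.        ]] [[-1.43871519e-02 -9.99895281e-01 -1.56118449e-03]
 [-9.85813873e-01  1.44456270e-02 -1.67219413e-01]
 [ 1.67224454e-01 -8.66773771e-04 -9.85918471e-01]] [0.03723149 0.56784936 1.01386328]
side [[482.46206069   0.         282.56041656]
 [  0.         482.46206069 212.10970242]
 [  0.           0.           1.        ]] [[-0.88323144 -0.46851742  0.01984076]
 [-0.33202496  0.59492219 -0.73200205]
 [ 0.331152   -0.65311485 -0.68101346]] [0.49710185 0.22763628 1.03852926]
{'time': 0.1, 'qpos': array([ 1.13601954e+00,  3.42660996e-01,  1.52486525e+00,  1.03673250e-05,
        1.27539221e+00, -1.45955446e-01]), 'qvel': array([-0.00140265, -0.00114979, -0.00316417,  0.00184927, -0.0007503 ,
       -0.00025492]), 'joint_efforts': array([ 1.79590756e-03, -4.32008278e+01, -2.44695354e+01,  7.19860476e-02,
        5.25714154e-02, -7.19279979e-05]), 'tool_pos': array([0.14933875, 0.5029537 , 0.21902997]), 'tool_rot': array([-3.14028239e+00, -2.02630708e-04,  2.85276815e+00]), 'contact_force': array([-0.16512143, -0.03407242,  0.21124441]), 'torque': array([ 0.01247958, -0.02384031,  0.04771575]), 'opening': 0.09172265919550121} 0.019
```

View pics/top0.png

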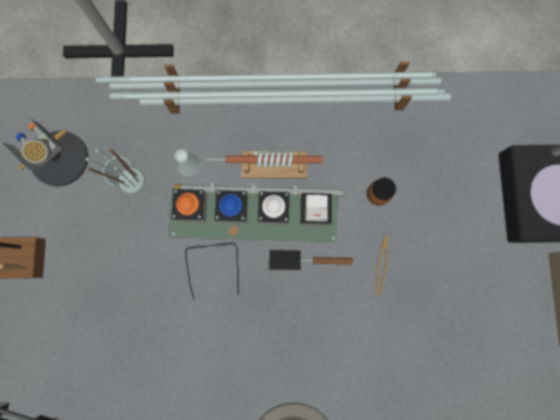

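View pics/side0.png

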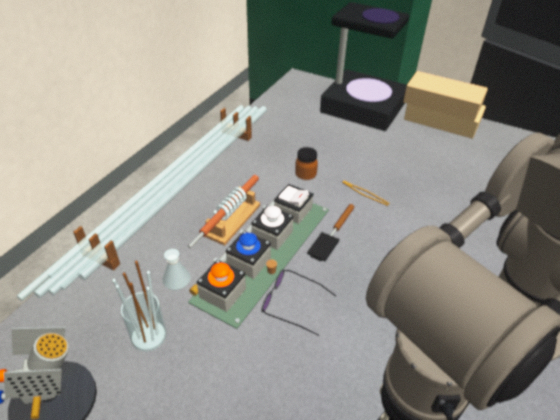

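The top view shows orange at (187,204), blue at (231,206), the white knob at (273,205) and the rocker at (317,207), with the red bar on its near side. The side view shows the same order. The next step is to measure these from both views.

```bash
cat > h.py <<'E'
import numpy as np, cv2
from cell import robot, read_camera
def ray(c,u,v):
    K,R,t=map(np.array,(c["intrinsics"],c["R"],c["t"]))
    d=R.T@np.linalg.solve(K,[u,v,1.]); return -R.T@t,d
def onz(c,u,v,z):
    o,d=ray(c,u,v); return o+d*(z-o[2])/d[2]
def tri(a,pa,b,pb):
    P=[np.array(c["intrinsics"])@np.c_[np.array(c["R"]),np.array(c["t"])] for c in (a,b)]
    X=cv2.triangulatePoints(P[0],P[1],np.array(pa,float).reshape(2,1),np.array(pb,float).reshape(2,1)).ravel()
    return X[:3]/X[3]
def proj(c,X):
    p=np.array(c["intrinsics"])@(np.array(c["R"])@np.array(X)+np.array(c["t"])); return p[:2]/p[2]
def blobs(c,lo,hi,roi,n=3):
    h=cv2.cvtColor(c["frame"],cv2.COLOR_RGB2HSV); m=cv2.inRange(h,np.array(lo),np.array(hi))
    x0,y0,x1,y1=roi; k=np.zeros_like(m); k[y0:y1,x0:x1]=m[y0:y1,x0:x1]
    N,l,s,ce=cv2.connectedComponentsWithStats(k)
    o=sorted(range(1,N),key=lambda i:-s[i,4])[:n]
    return [(ce[i].round(1).tolist(),s[i].tolist()) for i in o]
E
python3 - <<'E'
from h import *
T=read_camera("top");S=read_camera("side")
rt=(165,185,340,242); rs=(190,175,330,325)
for n,lo,hi in (("orange",(5,180,120),(18,255,255)),("blue",(105,120,60),(125,255,255)),("white",(0,0,190),(179,50,255)),("plate",(60,35,50),(90,255,160)),("red",(0,70,60),(4,255,255)),("red2",(170,50,60),(179,255,255))):
    print(n,blobs(T,lo,hi,rt),"\n  S",blobs(S,lo,hi,rs))
a=cv2.resize(T["frame"][180:250,160:345],None,fx=4.3,fy=4.3,interpolation=cv2.INTER_CUBIC)
b=cv2.resize(S["frame"][175:325,185:335],None,fx=4,fy=4,interpolation=cv2.INTER_CUBIC)
cv2.imwrite("pics/tz.png",a[:,:,::-1]);cv2.imwrite("pics/sz.png",b[:,:,::-1])
E
```

```text
orange [([183.3, 197.8], [178, 195, 12, 7, 23]), ([191.4, 203.8], [190, 202, 3, 4, 5]), ([180.2, 206.5], [180, 205, 2, 4, 4])] 
  S [([220.4, 274.6], [208, 263, 26, 24, 446]), ([309.4, 175.6], [307, 175, 6, 3, 9]), ([213.5, 223.5], [213, 223, 2, 2, 2])]
blue [([230.0, 204.8], [219, 194, 23, 23, 428])] 
  S [([247.9, 243.8], [236, 233, 25, 23, 404])]
white [([316.2, 206.0], [307, 196, 20, 23, 376]), ([273.5, 207.3], [263, 199, 21, 18, 278])] 
  S [([272.2, 215.8], [261, 202, 23, 25, 369]), ([293.8, 194.9], [279, 186, 29, 20, 333]), ([233.2, 200.4], [219, 186, 27, 33, 319])]
plate [([257.5, 224.4], [169, 193, 168, 48, 3079]), ([172.0, 197.5], [172, 197, 1, 2, 2]), ([172.0, 192.0], [172, 192, 1, 1, 1])] 
  S [([267.7, 269.8], [190, 204, 137, 121, 2264])]
red [] 
  S []
red2 [] 
  S []
```

View pics/tz.png

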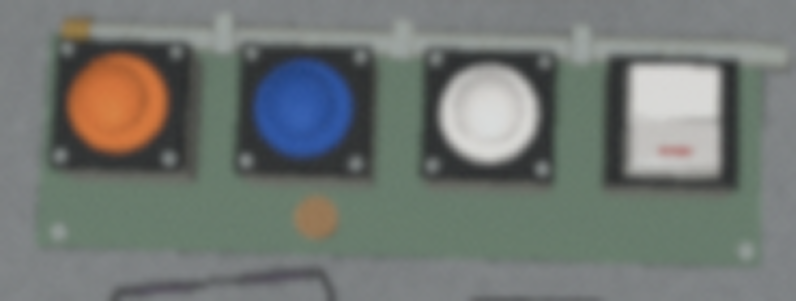

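View pics/sz.png

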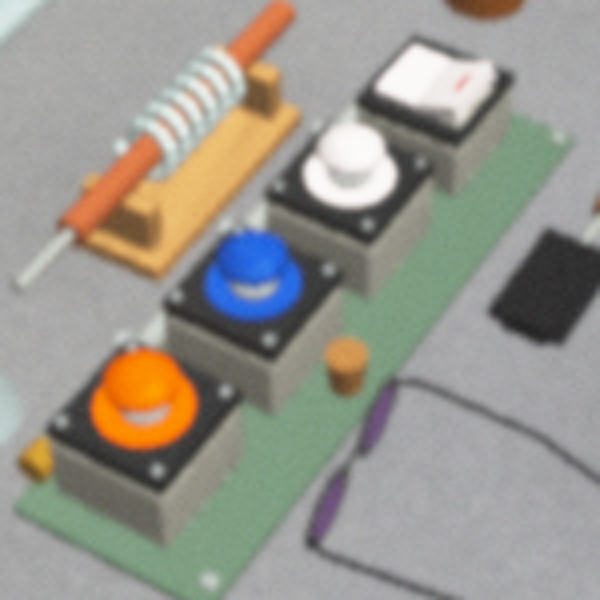

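```bash
python3 - <<'E'
from h import *
np.set_printoptions(precision=4,suppress=True)
T=read_camera("top");S=read_camera("side")
t=lambda x,y:(x/4.3+160-.4,y/4.3+180-.4)
s=lambda x,y:(x/4+185-.4,y/4+175-.4)
P={}
for n,a,b in (("o",(118,103),(144,405)),("b",(302,107),(253,283)),("w",(489,112),(350,170))):
    P[n]=onz(T,*t(*a),.066); print(n,P[n],onz(S,*s(*b),.066),tri(T,t(*a),S,s(*b)))
# head circle side (dome) centers
for n,b in (("o",(144,378)),("b",(252,256)),("w",(350,150))): print("head side",n,onz(S,*s(*b),.088))
for n,a in (("o",(107,100)),("b",(302,100)),("w",(489,107))): print("head top",n,onz(T,*t(*a),.09))
print("frame",onz(T,*t(673,123),.058),"red",tri(T,t(675,152),S,s(462,83)),onz(T,*t(675,152),.066))
for a in ((57,232),(745,251)): print("screw",onz(T,*t(*a),.006))
d=P["w"]-P["o"]; print(d,np.linalg.norm(d), "yaw", np.arctan2(d[1],d[0])+np.pi/2)
E
```

```text
o [0.5815 0.2492 0.066 ] [0.5806 0.2497 0.066 ] [0.5813 0.2492 0.0651]
b [0.5777 0.1451 0.066 ] [0.5756 0.1459 0.066 ] [0.5771 0.1449 0.0646]
w [0.5733 0.0395 0.066 ] [0.5725 0.0382 0.066 ] [0.5725 0.0392 0.067 ]
head side o [0.5792 0.249  0.088 ]
head side b [0.5755 0.1459 0.088 ]
head side w [0.5697 0.0435 0.088 ]
head top o [0.5789 0.2502 0.09  ]
head top b [0.5773 0.1424 0.09  ]
head top w [0.5718 0.0392 0.09  ]
frame [ 0.5668 -0.065   0.058 ] red [ 0.5487 -0.0648  0.0672] [ 0.5489 -0.0649  0.066 ]
screw [0.5156 0.2964 0.006 ]
screw [ 0.4984 -0.11    0.006 ]
[-0.0082 -0.2097  0.    ] 0.20986537632340316 yaw -0.03929410053067239
```

```bash
python3 - <<'E'
from h import *
np.set_printoptions(precision=3,suppress=True)
T=read_camera("top");S=read_camera("side")
print("base",onz(T,131,181,.0),onz(S,148,335,0.))
for p in ((88,160),(110,150),(100,155)): print(onz(T,*p,.2))
for p in ((113,285),(125,262),(138,262),(150,272)): print(" s",onz(S,*p,.2))
for f,c,r,n in((T,(70,130,240,270),4,"t2"),(S,(90,240,260,350),4,"s2")):
    x0,y0,x1,y1=c; cv2.imwrite(f"pics/{n}.png",cv2.resize(f["frame"][y0:y1,x0:x1],None,fx=r,fy=r,interpolation=2)[:,:,::-1])
E
```

```text
base [0.656 0.411 0.   ] [0.659 0.409 0.   ]
[0.655 0.436 0.2  ]
[0.677 0.39  0.2  ]
[0.666 0.411 0.2  ]
 s [0.662 0.444 0.2  ]
 s [0.68  0.394 0.2  ]
 s [0.66  0.383 0.2  ]
 s [0.626 0.391 0.2  ]
```

View pics/t2.png

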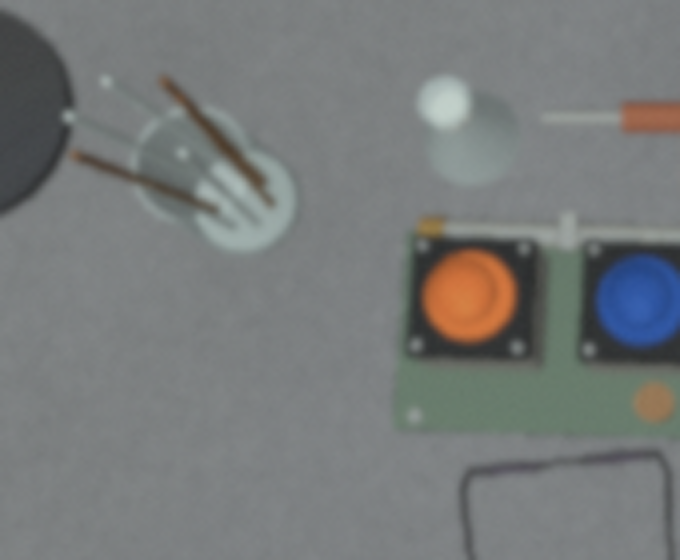

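```bash
cat >> h.py <<'E'
def go(X,yaw=3.102,nose=True):
    s=robot.observe(); from scipy.spatial.transform import Rotation as Ro
    R=Ro.from_euler("xyz",s["tool_rot"]); G=Ro.from_euler("xyz",[np.pi,0,yaw])
    X=np.array(X,float); X[2]+=robot.nose_length
    print("t",round(s["time"],2),"tip",(s["tool_pos"]+[0,0,-robot.nose_length]).round(4),"F",s["contact_force"].round(1),"open",round(s["opening"],3))
    print("shift cm",(100*R.inv().apply(X-s["tool_pos"])).round(2),"turn",np.degrees((R.inv()*G).as_rotvec()).round(2))
E
python3 -m crank '[[-51.3,-22.1,0,0,0,-14.2,0],[-51.3,-22.1,0,0,0,-14.2,0],[-51.3,-22.1,0,0,0,-14.2,0],[-51.3,-22.1,0,0,0,-14.2,0],[-51.3,-22.1,0,0,0,-14.2,0]]' 20
python3 -c "
from h import *; go([.578,.1452,.2])"
```

```text
time: 1.02
tool_pos: [0.3859, 0.306, 0.2199]
tool_rot: [3.141, 0.001, 3.101]
contact_force: [0.4, 0.6, -0.2]
opening: 0.0461
t 1.02 tip [0.3859 0.306  0.2009] F [ 0.4  0.6 -0.2] open 0.046
shift cm [-19.85 -15.28   0.09] turn [ 0.03  0.03 -0.07]
```

```bash

python3 -m crank '[[-19.5,-15,0,0,0,0,0],[-19.5,-15,0,0,0,0,0],[-19.5,-15,0,0,0,0,0],[-19.5,-15,0,0,0,0,0],[-19.5,-15,0,0,0,0,0]]'
python3 -m crank '[[0,0,4,0,0,0,0],[0,0,8,0,0,0,0],[0,0,8,0,0,0,0]]'
python3 - <<'E'
from h import *
go([.578,.1452,.1])
for n in("top","side"):
    c=read_camera(n); f=c["frame"]; x0,y0,x1,y1=(150,150,350,300) if n=="top" else (170,130,370,330)
    cv2.imwrite(f"pics/{n}1.png",cv2.resize(f[y0:y1,x0:x1],None,fx=3,fy=3,interpolation=2)[:,:,::-1])
E
```

```text
time: 1.65
tool_pos: [0.5755, 0.1464, 0.2187]
tool_rot: [-3.141, 0.0, 3.096]
contact_force: [0.2, 0.6, -0.2]
opening: 0.0008
time: 2.02
tool_pos: [0.5704, 0.1501, 0.137]
tool_rot: [-3.141, -0.007, 3.101]
contact_force: [-0.4, -0.8, -0.1]
opening: 0.0006
t 2.02 tip [0.5704 0.1501 0.118 ] F [-0.4 -0.8 -0.1] open 0.001
shift cm [-0.79 -0.46  1.8 ] turn [-0.05 -0.4  -0.03]
```

View pics/side1.png

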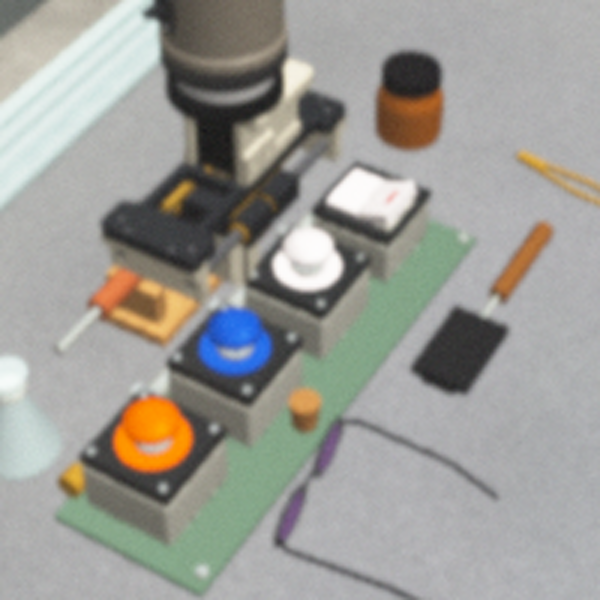

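View pics/top1.png

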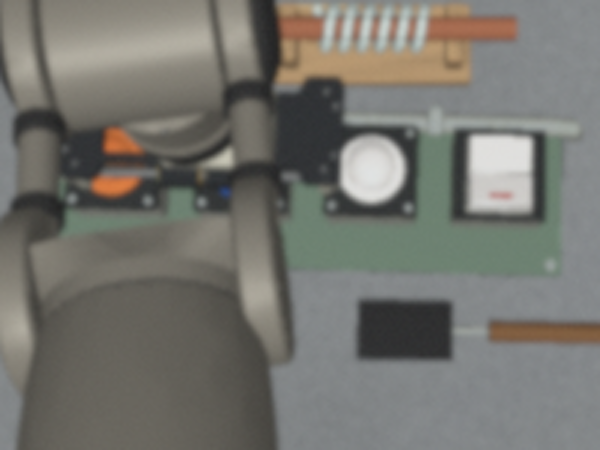

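The fingers are shut and above the blue knob, about 24 mm clear of it, with nothing disturbed. I'll correct the x/y position and press in small steps.

```bash

python3 -m crank '[[-0.8,-0.4,0.8,0,-0.4,0,0],[-0.8,-0.4,1.6,0,-0.4,0,0],[-0.8,-0.4,1.6,0,-0.4,0,0]]'
python3 -c "
from h import *; go([.578,.1452,.09])
for n in ('top','side'):
  c=read_camera(n); print(proj(c,robot.observe()['tool_pos']+[0,0,-.019]))
  f=c['frame']; x0,y0,x1,y1=(150,150,350,300) if n=='top' else (200,180,300,300)
  cv2.imwrite(f'pics/{n}2.png',cv2.resize(f[y0:y1,x0:x1],None,fx=3 if n=='top' else 5,fy=3 if n=='top' else 5,interpolation=2)[:,:,::-1])
"
```

```text
time: 2.5
tool_pos: [0.5807, 0.1451, 0.1231]
tool_rot: [-3.142, 0.006, 3.1]
contact_force: [-0.1, 0.7, 0.3]
opening: 0.0004
t 2.5 tip [0.5807 0.1451 0.1041] F [-0.1  0.7  0.3] open 0.0
shift cm [0.27 0.   1.41] turn [-0.    0.34 -0.09]
[227.97221463 200.24794939]
[245.39224892 232.26440628]
```

View pics/side2.png

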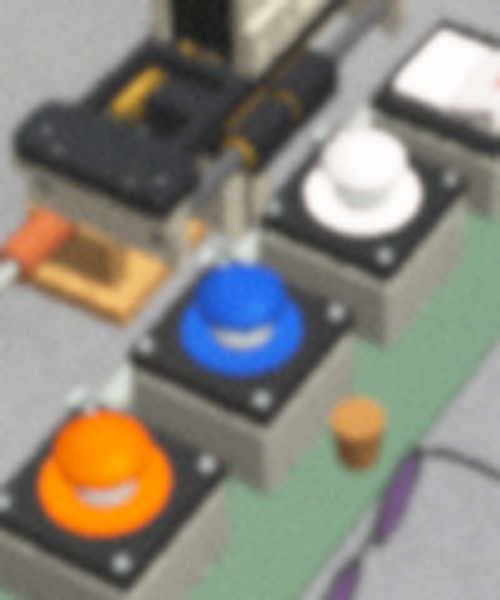

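```bash
python3 -c "
from h import *
s=robot.observe(); print(s['time'],s['tool_pos'],s['tool_rot'],s['qpos'])
c=read_camera('side'); f=c['frame'].copy()
p=s['tool_pos']; 
for dz in (-.019,0,.047):
  u=proj(c,p+[0,0,dz]); print(u)
x0,y0=180,120
g=cv2.resize(f[y0:y0+150,x0:x0+160],None,fx=4,fy=4,interpolation=2)[:,:,::-1].copy()
for dz in (-.019,0,.047):
  u=proj(c,p+[0,0,dz]); cv2.circle(g,(int((u[0]-x0)*4),int((u[1]-y0)*4)),4,(0,255,255),-1)
cv2.imwrite('pics/side3.png',g)
"
```

```text
2.6 [0.58100378 0.14523729 0.1237175 ] [3.14146065 0.00695862 3.10055244] [ 1.17567161e-01  5.57856191e-01  1.45203750e+00 -1.07374370e-03
  1.12480705e+00 -1.41172959e+00]
[245.39224892 232.26440628]
[245.10792974 226.13282974]
[244.37361617 210.2967543 ]
```

View pics/side3.png

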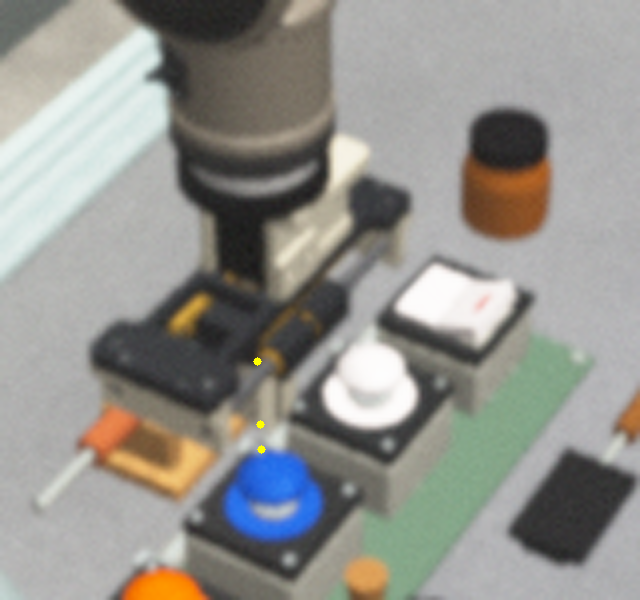

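View pics/top2.png

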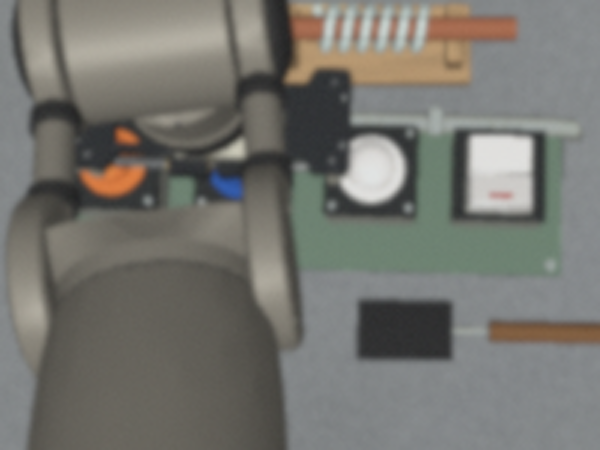

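The finger tip shows up just above the blue knob's top at about (270,450), where the measured pose predicts it. Now I'll press blue.

```bash

python3 -m crank '[[0.2,0,0.5,0,0.3,0,0],[0.2,0,0.9,0,0.3,0,0],[0.2,0,1.2,0,0.3,0,0],[0.2,0,1.4,0,0.3,0,0]]'
python3 -c "
from h import *; go([.578,.1452,.086])"
```

```text
time: 3.15
tool_pos: [0.579, 0.1453, 0.1093]
tool_rot: [3.142, 0.001, 3.101]
contact_force: [0.4, -1.0, 0.0]
opening: 0.0005
t 3.15 tip [0.579  0.1453 0.0903] F [ 0.4 -1.   0. ] open 0.0
shift cm [ 0.1  -0.02  0.43] turn [ 0.    0.08 -0.08]
```

```bash

python3 -m crank '[[0,0,0.2,0,0,0,0],[0,0,0.3,0,0,0,0],[0,0,0.3,0,0,0,0]]'
python3 -c "
from h import *; go([.578,.1452,.086])
c=read_camera('side'); f=c['frame']
x0,y0=180,150
cv2.imwrite('pics/side4.png',cv2.resize(f[y0:y0+150,x0:x0+160],None,fx=4,fy=4,interpolation=2)[:,:,::-1])
"
```

```text
time: 3.52
tool_pos: [0.5791, 0.1453, 0.1066]
tool_rot: [3.142, 0.002, 3.101]
contact_force: [0.1, -0.0, 0.0]
opening: 0.0006
t 3.52 tip [0.5791 0.1453 0.0876] F [ 0.1 -0.   0. ] open 0.001
shift cm [ 0.11 -0.02  0.16] turn [ 0.    0.1  -0.08]
```

View pics/side4.png

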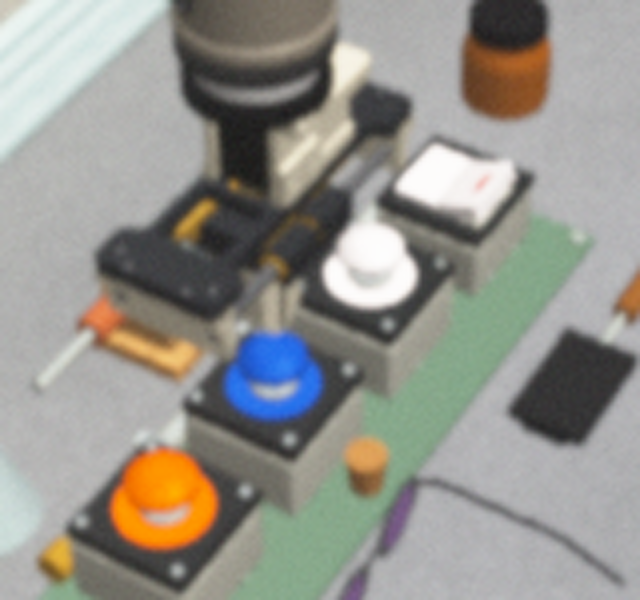

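```bash
python3 -c "
from h import *
s=robot.observe();p=s['tool_pos']; print(p)
for n,x0,y0,w,h,k in (('side',215,190,80,60,9),('top',165,165,130,80,6)):
  c=read_camera(n); f=c['frame']
  g=cv2.resize(f[y0:y0+h,x0:x0+w],None,fx=k,fy=k,interpolation=2)[:,:,::-1].copy()
  for X in (p+[0,0,-.019],p,p+[0,0,.047],p+[0,.095,.047],p+[0,-.095,.047],p+[0.0095,.019,-.019],p+[0.0095,-.019,-.019],p+[-.0095,.019,-.019],p+[-.0095,-.019,-.019]):
    u=proj(c,X); cv2.circle(g,(int((u[0]-x0+.5)*k),int((u[1]-y0+.5)*k)),3,(0,255,255),-1)
  cv2.imwrite(f'pics/{n}5.png',g)
"
```

```text
[0.57913448 0.14532075 0.10668093]
```

View pics/side5.png

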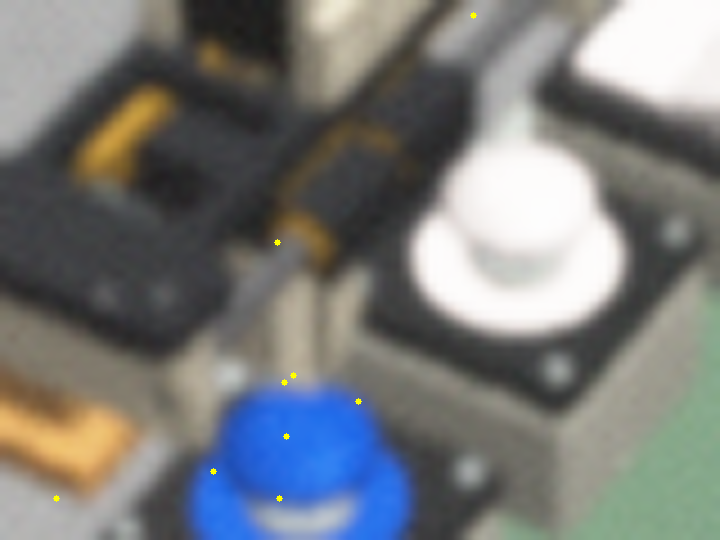

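View pics/top5.png

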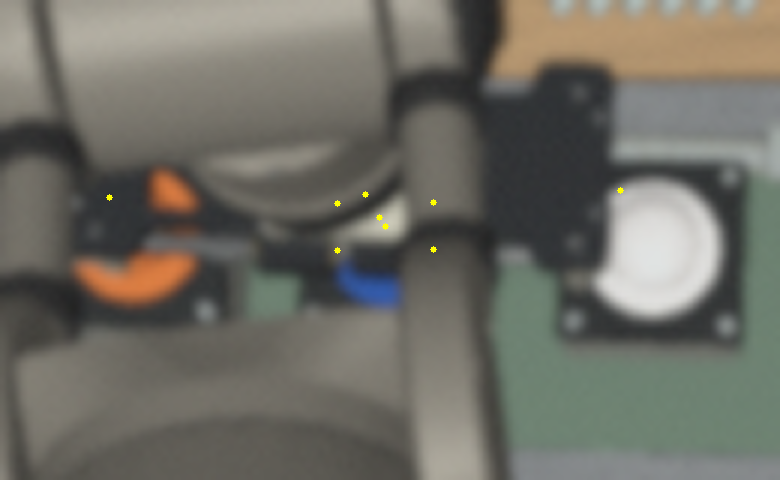

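```bash
python3 -c "
from h import *
T=read_camera('top');S=read_camera('side')
print(tri(T,(266.2,192.5),S,(275,173.5)),tri(T,(177.5,193),S,(221,221)))
k=9;x0,y0=225,170
print('cam',ray(S,0,0)[0],ray(T,0,0)[0])
cv2.imwrite('pics/s6.png',cv2.resize(S['frame'][140:230,195:295],None,fx=6.5,fy=6.5,interpolation=2)[:,:,::-1])
"
```

```text
[0.56728149 0.049897   0.21153688] [0.57576907 0.23684861 0.21901196]
cam [0.17072587 0.77575389 0.86401976] [0.39078669 0.02990344 1.09460009]
```

View pics/s6.png

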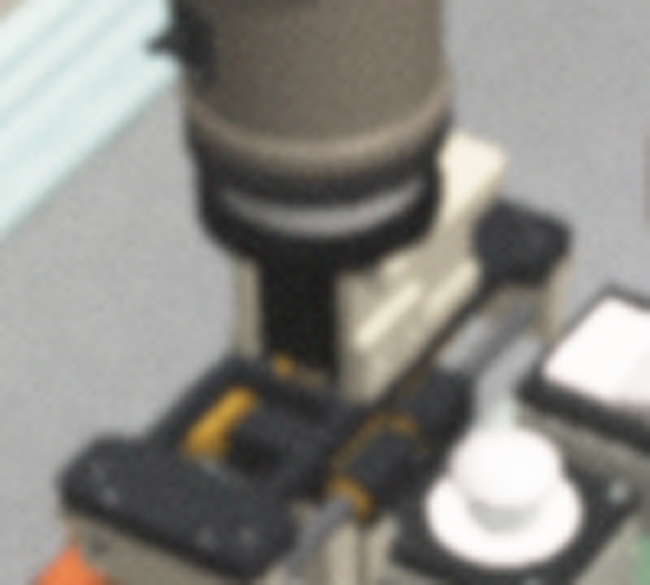

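By triangulation the gripper body is centred at about (0.572, 0.143), so x/y is right. The knob is still out and the force is zero. The tip looks about 10–15 mm higher in the picture than the reported pose implies, so I'll lower in small steps and watch the force.

```bash

python3 -m crank '[[0.1,0,0.2,0,0,0,0],[0.1,0,0.3,0,0,0,0],[0.1,0,0.3,0,0,0,0]]'
python3 -m crank '[[0,0,0.2,0,0,0,0],[0,0,0.3,0,0,0,0],[0,0,0.3,0,0,0,0]]'
python3 -c "
from h import *; go([.578,.1452,.08])
S=read_camera('side')
cv2.imwrite('pics/s7.png',cv2.resize(S['frame'][190:260,215:295],None,fx=8,fy=8,interpolation=2)[:,:,::-1])
"
```

```text
time: 4.15
tool_pos: [0.578, 0.1453, 0.1035]
tool_rot: [3.142, 0.001, 3.101]
contact_force: [-0.1, -0.9, -0.2]
opening: 0.0006
time: 4.53
tool_pos: [0.5781, 0.1453, 0.1005]
tool_rot: [3.142, 0.001, 3.101]
contact_force: [0.2, -0.1, -0.2]
opening: 0.0005
t 4.53 tip [0.5781 0.1453 0.0815] F [ 0.2 -0.1 -0.2] open 0.0
shift cm [ 0.01 -0.01  0.15] turn [ 0.    0.09 -0.08]
```

View pics/s7.png

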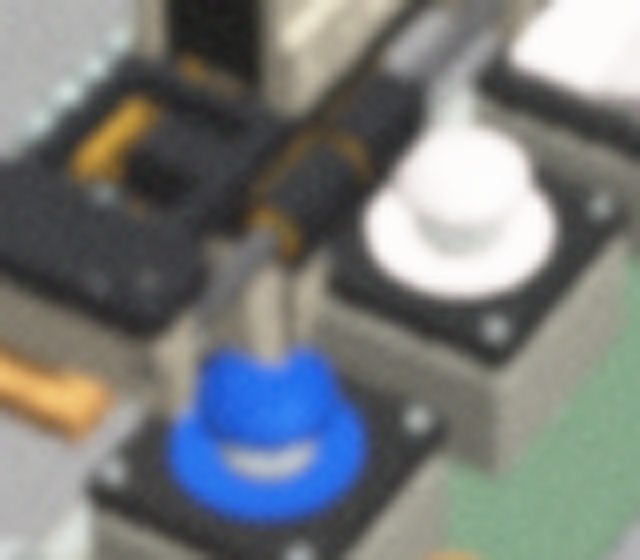

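```bash
python3 -c "
from h import *
S=read_camera('side')
for z in (.08,.09,.095,.1,.105): print(z,onz(S,248.3,234.6,z).round(4))
for z in (.086,.094,.1): print('knob',proj(S,[.577,.145,z]))
print(proj(S,[.577+.0,.145+.02,.094]),proj(S,[.577+.02,.145,.094]))
"
```

```text
0.08 [0.5848 0.1279 0.08  ]
0.09 [0.5795 0.1361 0.09  ]
0.095 [0.5768 0.1403 0.095 ]
0.1 [0.5742 0.1444 0.1   ]
0.105 [0.5716 0.1485 0.105 ]
knob [247.26047526 238.72176081]
knob [247.15239797 236.21886343]
knob [247.07061557 234.32491377]
[242.44145922 241.94331709] [239.46058649 233.09734752]
```

The tip now sits visually at about z = 0.098–0.100, while nose_length predicted 0.0815. I'll treat contact as the truth and keep lowering slowly.

```bash

python3 -m crank '[[0,0,0.2,0,0,0,0],[0,0,0.3,0,0,0,0],[0,0,0.3,0,0,0,0]]'
python3 -m crank '[[0,0,0.2,0,0,0,0],[0,0,0.3,0,0,0,0],[0,0,0.3,0,0,0,0]]'
python3 -m crank '[[0,0,0.2,0,0,0,0],[0,0,0.2,0,0,0,0],[0,0,0.2,0,0,0,0]]'

```

```text
time: 5.0
tool_pos: [0.5781, 0.1453, 0.0975]
tool_rot: [3.142, 0.002, 3.101]
contact_force: [0.5, -0.3, 0.0]
opening: 0.0007
time: 5.38
tool_pos: [0.5781, 0.1453, 0.0945]
tool_rot: [3.142, 0.002, 3.101]
contact_force: [-0.6, -0.5, 0.1]
opening: 0.0004
time: 5.75
tool_pos: [0.5781, 0.1453, 0.0926]
tool_rot: [3.142, 0.002, 3.101]
contact_force: [-0.6, 0.1, -1.5]
opening: 0.0003
```

```bash
python3 -c "
from h import *
go([.578,.1452,.08])
S=read_camera('side');T=read_camera('top')
cv2.imwrite('pics/s8.png',cv2.resize(S['frame'][190:260,215:295],None,fx=8,fy=8,interpolation=2)[:,:,::-1])
go([.578,.1452,.08])
"
```

```text
t 5.75 tip [0.5781 0.1453 0.0736] F [-0.6  0.1 -1.5] open 0.0
shift cm [ 0.01 -0.01 -0.64] turn [ 0.    0.1  -0.08]
t 5.85 tip [0.5782 0.1454 0.0737] F [-0.4 -0.2 -0.6] open 0.0
shift cm [ 0.01 -0.02 -0.63] turn [ 0.01  0.11 -0.08]
```

View pics/s8.png

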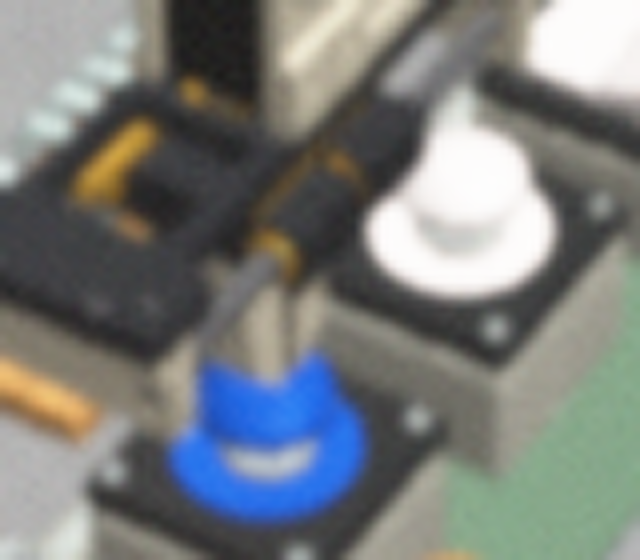

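The tip covers the middle of the blue head, and the white stem gap at (265,460) shows the knob is still out. Contact is close.

```bash

python3 -m crank '[[0,0,0.2,0,0,0,0],[0,0,0.2,0,0,0,0],[0,0,0.2,0,0,0,0]]'
python3 -m crank '[[0,0,0.2,0,0,0,0],[0,0,0.2,0,0,0,0],[0,0,0.2,0,0,0,0]]'
python3 -m crank '[[0,0,0.2,0,0,0,0],[0,0,0.2,0,0,0,0],[0,0,0.2,0,0,0,0]]'

```

```text
time: 6.22
tool_pos: [0.5781, 0.1453, 0.0906]
tool_rot: [3.142, 0.002, 3.101]
contact_force: [-0.3, 0.9, -0.7]
opening: 0.0006
time: 6.6
tool_pos: [0.5781, 0.1453, 0.0886]
tool_rot: [3.142, 0.002, 3.101]
contact_force: [-0.3, 0.5, -0.1]
opening: 0.0003
time: 6.98
tool_pos: [0.5781, 0.1453, 0.0866]
tool_rot: [3.142, 0.002, 3.101]
contact_force: [-0.2, -1.1, -0.8]
opening: 0.0005
```

```bash
python3 -c "
from h import *
S=read_camera('side');T=read_camera('top')
cv2.imwrite('pics/s9.png',cv2.resize(S['frame'][190:260,205:295],None,fx=8,fy=8,interpolation=2)[:,:,::-1])
cv2.imwrite('pics/t9.png',cv2.resize(T['frame'][165:245,165:295],None,fx=6,fy=6,interpolation=2)[:,:,::-1])
"
```

```text
(no output)
```

View pics/s9.png

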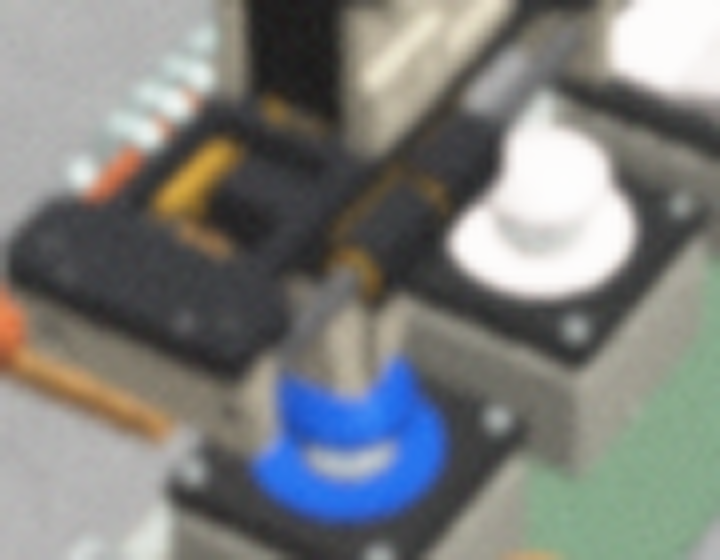

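View pics/t9.png

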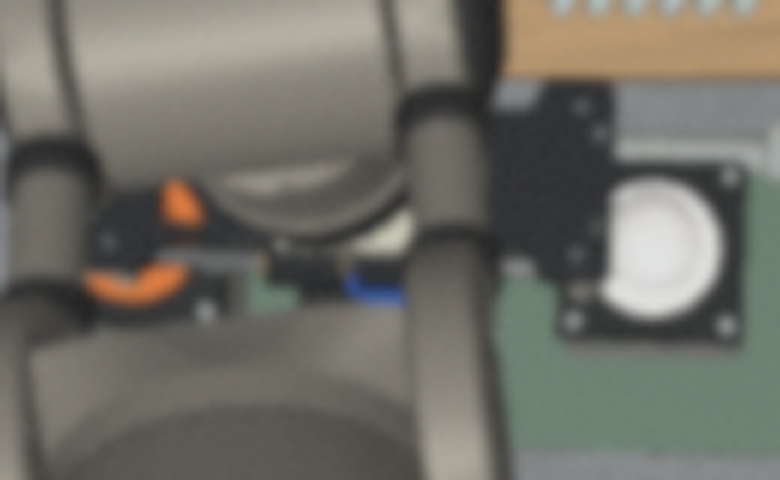

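```bash

python3 -m crank '[[0,0,0.2,0,0,0,0],[0,0,0.2,0,0,0,0],[0,0,0.2,0,0,0,0]]'
python3 -m crank '[[0,0,0.2,0,0,0,0],[0,0,0.2,0,0,0,0],[0,0,0.2,0,0,0,0]]'
python3 -c "
from h import *
S=read_camera('side')
cv2.imwrite('pics/s10.png',cv2.resize(S['frame'][190:260,205:295],None,fx=8,fy=8,interpolation=2)[:,:,::-1])
"
```

```text
time: 7.45
tool_pos: [0.5782, 0.1454, 0.0848]
tool_rot: [3.141, 0.002, 3.101]
contact_force: [-1.7, 0.2, 3.3]
opening: 0.0006
time: 7.82
tool_pos: [0.5781, 0.1453, 0.0825]
tool_rot: [3.142, 0.002, 3.101]
contact_force: [-1.0, -0.5, 2.5]
opening: 0.0006
```

View pics/s10.png

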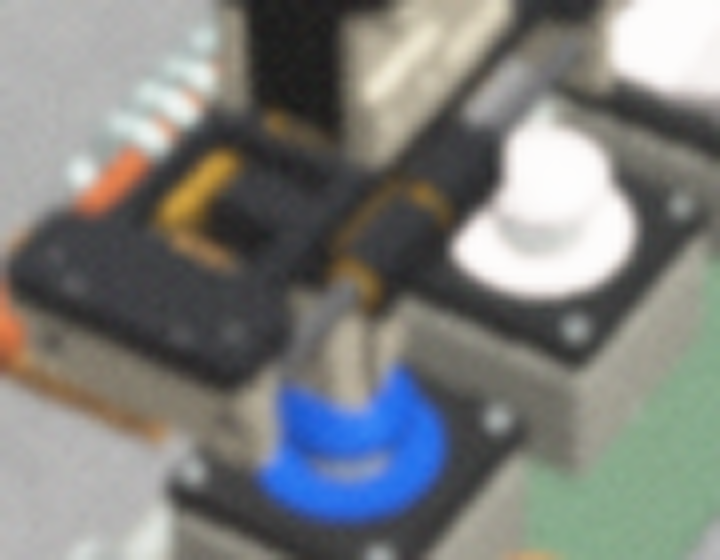

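Contact: the force is up and the gap under the head is narrowing. I'll go on to the stop.

```bash

python3 -m crank '[[0,0,0.2,0,0,0,0],[0,0,0.3,0,0,0,0],[0,0,0.3,0,0,0,0]]'
python3 -m crank '[[0,0,0.1,0,0,0,0],[0,0,0.2,0,0,0,0],[0,0,0.2,0,0,0,0]]'

```

```text
time: 8.25
tool_pos: [0.5782, 0.1454, 0.0795]
tool_rot: [3.142, 0.002, 3.101]
contact_force: [-0.9, 0.0, 2.2]
opening: 0.0005
time: 8.62
tool_pos: [0.5782, 0.1454, 0.0786]
tool_rot: [3.141, 0.002, 3.101]
contact_force: [-4.5, -0.8, 9.3]
opening: 0.0003
```

```bash

python3 -c "
from h import *
S=read_camera('side')
cv2.imwrite('pics/s11.png',cv2.resize(S['frame'][190:290,195:295],None,fx=6,fy=6,interpolation=2)[:,:,::-1])
"
```

View pics/s11.png

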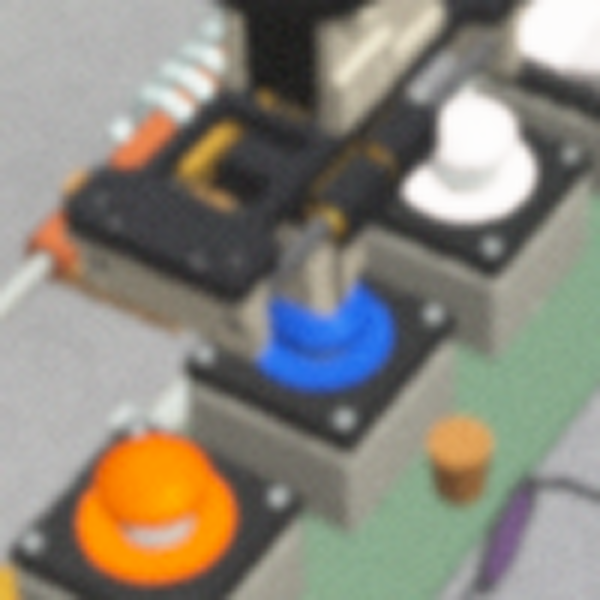

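```bash

python3 -m crank '[[0,0,0.1,0,0,0,0],[0,0,0.1,0,0,0,0],[0,0,0.1,0,0,0,0]]'
python3 -m crank '[[0,0,-2,0,0,0,0],[0,0,-5,0,0,0,0],[0,0,-5,0,0,0,0]]'
python3 -c "
from h import *; go([.5805,.2495,.12-.019+.001])
S=read_camera('side')
cv2.imwrite('pics/s12.png',cv2.resize(S['frame'][190:290,195:295],None,fx=6,fy=6,interpolation=2)[:,:,::-1])
"
```

```text
time: 9.05
tool_pos: [0.5783, 0.1454, 0.0785]
tool_rot: [3.141, 0.003, 3.101]
contact_force: [-6.8, -1.2, 16.4]
opening: 0.001
time: 9.43
tool_pos: [0.5795, 0.1455, 0.1284]
tool_rot: [3.141, 0.006, 3.101]
contact_force: [-0.3, 1.0, -0.2]
opening: 0.0001
t 9.43 tip [0.5795 0.1455 0.1094] F [-0.3  1.  -0.2] open 0.0
shift cm [ 0.33 10.39  0.75] turn [ 0.05  0.36 -0.08]
```

View pics/s12.png

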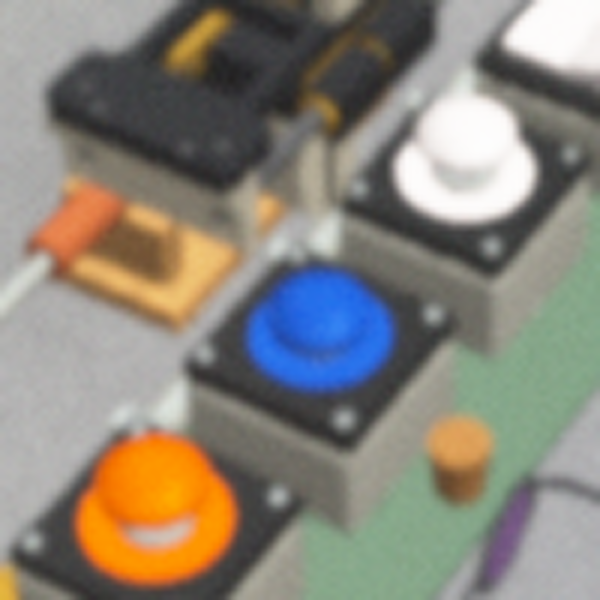

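The blue knob is in: its stem gap is gone at (320,350), while orange still shows its gap at (155,530). Next, orange.

```bash

python3 -m crank '[[0.2,5.5,0,0,0.2,0,0],[0.2,10.4,0,0,0.2,0,0],[0.2,10.4,1.3,0,0.2,0,0],[0.2,10.4,2.5,0,0.2,0,0],[0.2,10.4,2.5,0,0.2,0,0]]'
python3 -c "
from h import *; go([.5805,.2495,.092-.019])
S=read_camera('side')
cv2.imwrite('pics/s13.png',cv2.resize(S['frame'][210:310,175:275],None,fx=6,fy=6,interpolation=2)[:,:,::-1])
"
```

```text
time: 10.1
tool_pos: [0.5793, 0.2478, 0.0994]
tool_rot: [-3.14, -0.006, 3.099]
contact_force: [0.1, -0.5, -0.8]
opening: 0.0002
t 10.1 tip [0.5793 0.2478 0.0804] F [ 0.1 -0.5 -0.8] open 0.0
shift cm [-0.11  0.18  0.74] turn [-0.09 -0.32 -0.16]
```

View pics/s13.png

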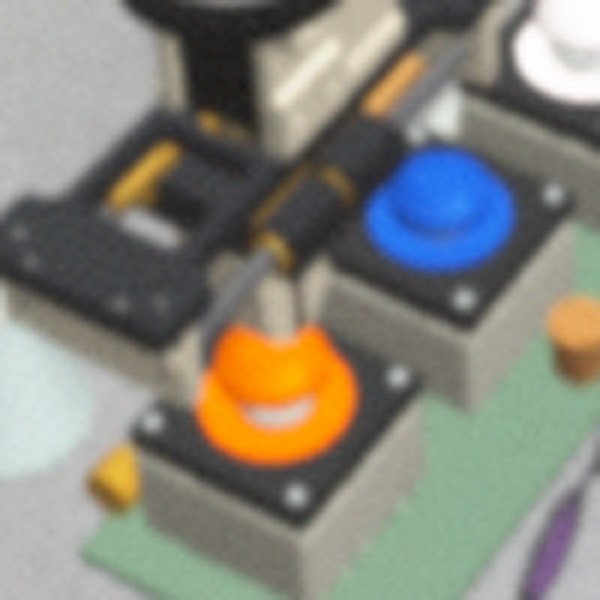

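```bash

python3 -m crank '[[0,0.1,0.8,0,-0.2,0,0],[0,0.1,1.3,0,-0.2,0,0],[0,0.1,1.6,0,-0.2,0,0],[0,0.1,1.8,0,-0.2,0,0],[0,0.1,1.9,0,-0.2,0,0]]'

```

```text
time: 10.78
tool_pos: [0.5804, 0.2501, 0.083]
tool_rot: [-3.141, 0.002, 3.101]
contact_force: [-2.8, -2.6, 5.3]
opening: 0.0003
```

```bash

python3 -m crank '[[0,0,0.2,0,0,0,0],[0,0,0.4,0,0,0,0],[0,0,0.5,0,0,0,0],[0,0,0.6,0,0,0,0],[0,0,0.6,0,0,0,0]]'

```

```text
time: 11.4
tool_pos: [0.5806, 0.2503, 0.0785]
tool_rot: [3.141, 0.003, 3.101]
contact_force: [-6.6, -4.0, 15.5]
opening: 0.0006
```

Orange is at its stop: the same z of 0.0785 and 15 N. I'll lift high enough to clear the white knob, check, then cross.

```bash

python3 -m crank '[[0,0,-3,0,0,0,0],[0,0,-7,0,0,0,0],[0,0,-8,0,0,0,0],[0,0,-8,0,0,0,0]]'
python3 -c "
from h import *; go([.551,-.065,.158-.019])
S=read_camera('side')
cv2.imwrite('pics/s14.png',cv2.resize(S['frame'][210:310,175:275],None,fx=6,fy=6,interpolation=2)[:,:,::-1])
"
```

```text
time: 11.9
tool_pos: [0.5803, 0.2506, 0.1563]
tool_rot: [3.141, 0.002, 3.101]
contact_force: [0.1, -0.0, -0.6]
opening: 0.0005
t 11.9 tip [0.5803 0.2506 0.1373] F [ 0.1 -0.  -0.6] open 0.001
shift cm [  1.64 -31.65  -0.19] turn [ 0.03  0.13 -0.07]
```

View pics/s14.png

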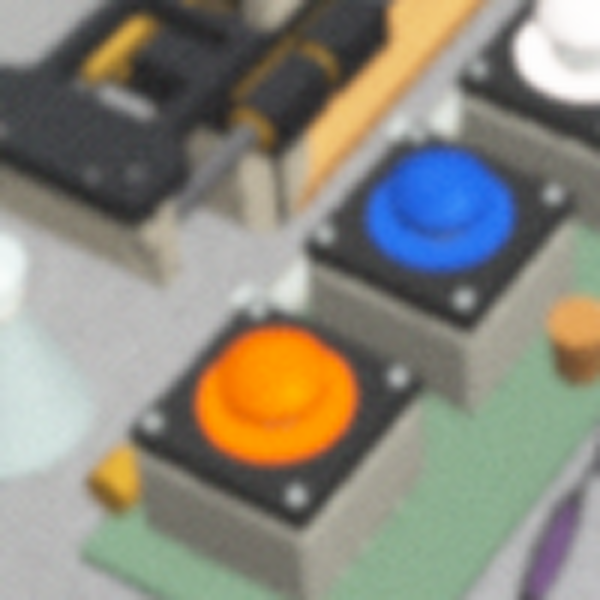

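```bash

python3 -c "
from h import *
S=read_camera('side')
p=robot.observe()['tool_pos']
for z in (.137,.15,.157,.164,.17): print(z,onz(S,220.7,245.8,z).round(4), proj(S,[p[0],p[1],z]).round(1))
cv2.imwrite('pics/s15.png',cv2.resize(S['frame'][215:265,190:250],None,fx=12,fy=12,interpolation=2)[:,:,::-1])
"
python3 -m crank '[[1.6,-6,0,0,0,0,0],[1.6,-12,0,0,0,0,0],[1.6,-18,0,0,0,0,0],[1.6,-24,0,0,0,0,0],[1.6,-29,0,0,0,0,0]]'
```

```text
0.137 [0.5876 0.23   0.137 ] [218.5 253.6]
0.15 [0.5801 0.2398 0.15  ] [218.  249.3]
0.157 [0.5761 0.245  0.157 ] [217.8 246.9]
0.164 [0.5721 0.2503 0.164 ] [217.5 244.5]
0.17 [0.5686 0.2548 0.17  ] [217.3 242.4]
time: 12.62
tool_pos: [0.5514, -0.0408, 0.155]
tool_rot: [3.141, -0.001, 3.1]
contact_force: [0.2, 0.0, 0.2]
opening: 0.0002
```

View pics/s15.png

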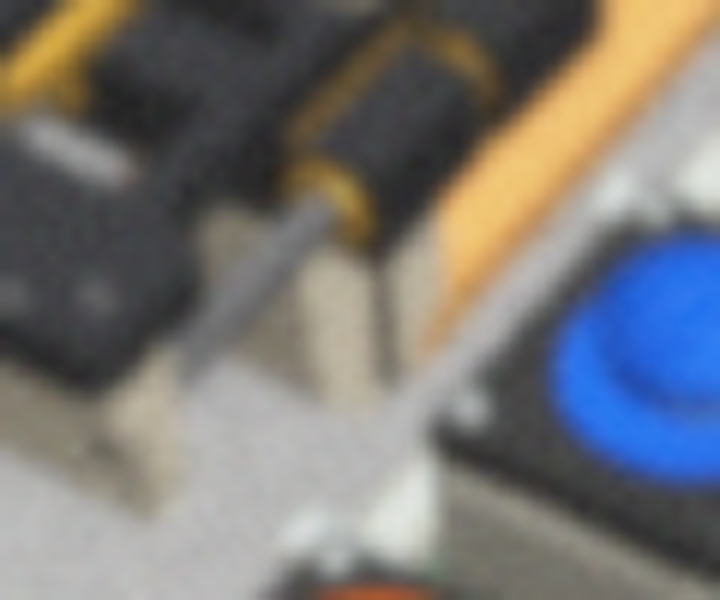

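```bash

python3 -c "
from h import *
S=read_camera('side')
for z in (.137,.15,.157,.164,.17): print(z,onz(S,218.5,248.6,z).round(4))
go([.551,-.065,.10])
cv2.imwrite('pics/s16.png',cv2.resize(S['frame'][130:230,230:350],None,fx=6,fy=6,interpolation=2)[:,:,::-1])
"

```

```text
0.137 [0.5872 0.2387 0.137 ]
0.15 [0.5797 0.2483 0.15  ]
0.157 [0.5757 0.2535 0.157 ]
0.164 [0.5717 0.2586 0.164 ]
0.17 [0.5683 0.2631 0.17  ]
t 12.68 tip [ 0.5514 -0.0462  0.136 ] F [ 0.9 -5.3  0.6] open 0.0
shift cm [-0.05 -1.87  3.6 ] turn [-0.16 -0.03 -0.28]
```

View pics/s16.png

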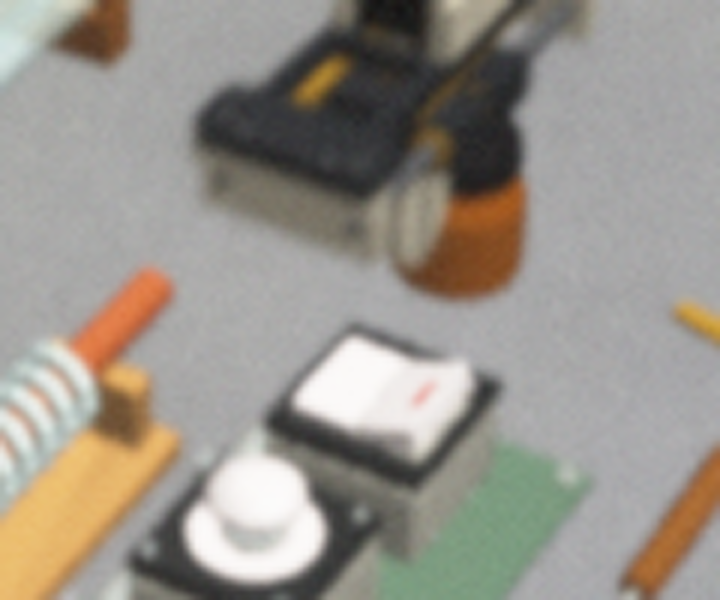

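```bash

python3 -m crank '[[0,-2.3,0,0,0,0,0],[0,-2.3,2,0,0,0,0],[0,-2.3,5,0,0,0,0],[0,-2.3,5.5,0,0,0,0],[0,-2.3,5.5,0,0,0,0]]'
python3 -c "
from h import *
go([.551,-.065,.08-.019])
S=read_camera('side')
cv2.imwrite('pics/s17.png',cv2.resize(S['frame'][130:230,230:350],None,fx=6,fy=6,interpolation=2)[:,:,::-1])
go([.551,-.065,.08-.019])
"

```

```text
time: 13.3
tool_pos: [0.5514, -0.0615, 0.1012]
tool_rot: [3.141, 0.001, 3.101]
contact_force: [0.2, -0.2, 0.3]
opening: 0.0006
t 13.3 tip [ 0.5514 -0.0615  0.0822] F [ 0.2 -0.2  0.3] open 0.001
shift cm [ 0.03 -0.35  2.12] turn [ 0.02  0.03 -0.07]
t 13.35 tip [ 0.5519 -0.0616  0.0829] F [-0.5  0.3 -0.7] open 0.0
shift cm [ 0.08 -0.34  2.19] turn [ 0.    0.12 -0.06]
```

View pics/s17.png

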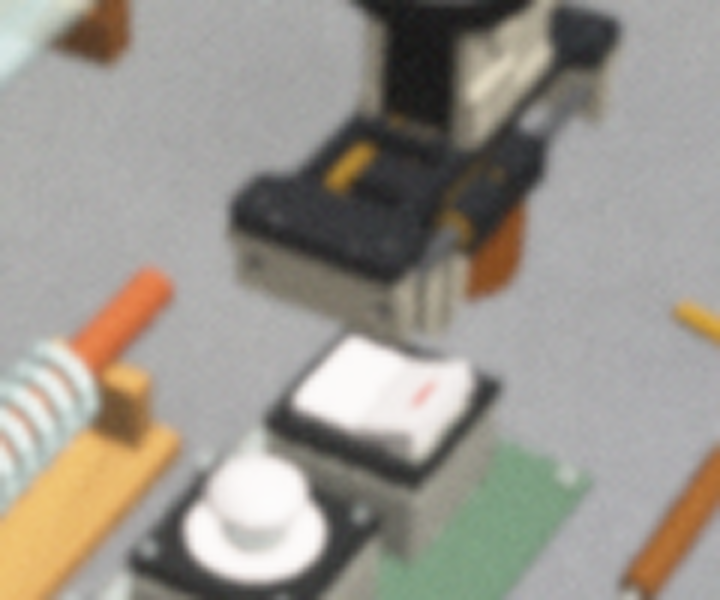

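```bash

python3 -m crank '[[0,-0.3,1.5,0,0,0,0],[0,-0.3,3,0,0,0,0],[0,-0.3,3,0,0,0,0]]'
python3 -c "
from h import *
S=read_camera('side')
cv2.imwrite('pics/s18.png',cv2.resize(S['frame'][150:220,260:340],None,fx=8,fy=8,interpolation=2)[:,:,::-1])
go([.551,-.065,.06-.019])
"

```

```text
time: 13.72
tool_pos: [0.5503, -0.0645, 0.0699]
tool_rot: [3.141, -0.001, 3.1]
contact_force: [-0.3, 0.0, -0.1]
opening: 0.0005
t 13.78 tip [ 0.551  -0.0646  0.0518] F [ 0.6 -0.4  0.1] open 0.0
shift cm [-0.01 -0.04  1.08] turn [ 0.03  0.   -0.08]
```

View pics/s18.png

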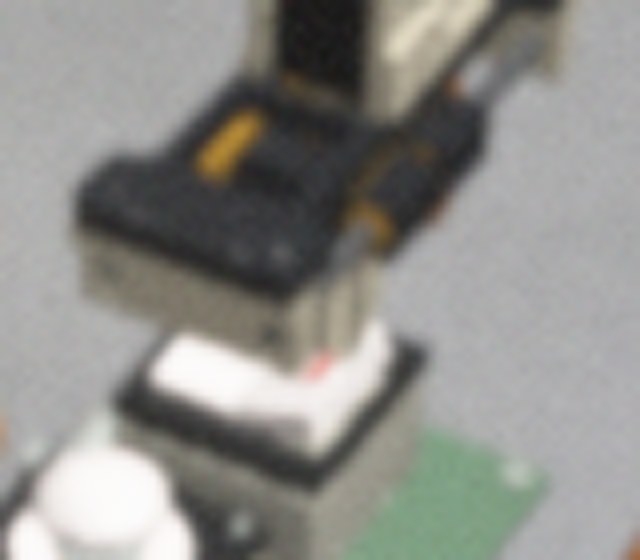

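The tip is over the front half, hiding part of the red bar at (320,365). Pressing now.

```bash

python3 -m crank '[[0,0,0.3,0,0,0,0],[0,0,0.6,0,0,0,0],[0,0,0.8,0,0,0,0],[0,0,0.9,0,0,0,0],[0,0,0.9,0,0,0,0]]'
python3 -m crank '[[0,0,0.2,0,0,0,0],[0,0,0.3,0,0,0,0],[0,0,0.3,0,0,0,0]]'
python3 -m crank '[[0,0,0.2,0,0,0,0],[0,0,0.2,0,0,0,0],[0,0,0.2,0,0,0,0]]'

```

```text
time: 14.4
tool_pos: [0.5513, -0.0647, 0.0628]
tool_rot: [3.142, 0.002, 3.101]
contact_force: [-1.7, 0.8, 3.8]
opening: 0.0003
time: 14.78
tool_pos: [0.5515, -0.0647, 0.0595]
tool_rot: [3.141, 0.002, 3.101]
contact_force: [-2.2, -0.7, 2.7]
opening: 0.0005
time: 15.15
tool_pos: [0.5515, -0.0647, 0.0574]
tool_rot: [3.141, 0.002, 3.101]
contact_force: [-1.0, 0.3, 0.9]
opening: 0.0002
```

```bash

python3 -m crank '[[0,0,0.2,0,0,0,0],[0,0,0.2,0,0,0,0],[0,0,0.2,0,0,0,0]]'
python3 -m crank '[[0,0,0.2,0,0,0,0],[0,0,0.2,0,0,0,0],[0,0,0.2,0,0,0,0]]'
python3 -c "
from h import *
S=read_camera('side')
cv2.imwrite('pics/s19.png',cv2.resize(S['frame'][150:220,260:340],None,fx=8,fy=8,interpolation=2)[:,:,::-1])
go([.551,-.065,.06-.019])
"

```

```text
time: 15.52
tool_pos: [0.5517, -0.0647, 0.0554]
tool_rot: [3.141, 0.002, 3.101]
contact_force: [-0.7, -0.4, 0.6]
opening: 0.0002
time: 15.9
tool_pos: [0.5513, -0.0647, 0.054]
tool_rot: [3.142, 0.002, 3.101]
contact_force: [-3.6, -0.9, 7.7]
opening: 0.0007
t 15.95 tip [ 0.5513 -0.0647  0.035 ] F [-2.7  0.8  7.1] open 0.0
shift cm [ 0.03 -0.03 -0.6 ] turn [ 0.    0.09 -0.07]
```

View pics/s19.png

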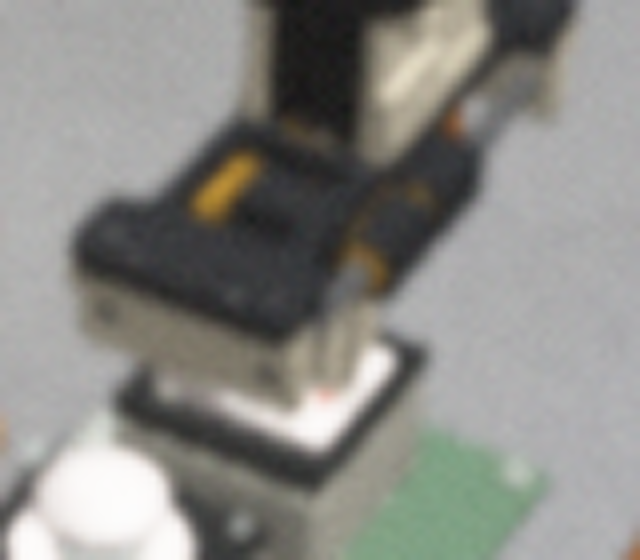

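```bash

python3 -m crank '[[0,0,0.15,0,0,0,0],[0,0,0.15,0,0,0,0],[0,0,0.15,0,0,0,0]]'
python3 -m crank '[[0,0,-3,0,0,0,0],[0,0,-8,0,0,0,0],[0,0,-13,0,0,0,0],[0,0,-15,0,0,0,0],[0,0,-15,0,0,0,0]]'
python3 -m crank '[[5,-3,0,0,0,0,0],[10,-6,0,0,0,0,0],[12,-10,0,0,0,0,0],[12,-10,0,0,0,0,0],[12,-10,0,0,0,0,0]]'
python3 -c "
from h import *
go([.551,-.065,.2])
T=read_camera('top');S=read_camera('side')
cv2.imwrite('pics/s20.png',cv2.resize(S['frame'][130:360,80:400],None,fx=2.5,fy=2.5,interpolation=2)[:,:,::-1])
cv2.imwrite('pics/s21.png',cv2.resize(S['frame'][175:315,185:335],None,fx=4,fy=4,interpolation=2)[:,:,::-1])
cv2.imwrite('pics/t20.png',T['frame'][:,:,::-1])
"

```

```text
time: 16.32
tool_pos: [0.5514, -0.0647, 0.0538]
tool_rot: [-3.141, 0.002, 3.101]
contact_force: [-7.7, 1.7, 17.6]
opening: 0.0009
time: 16.95
tool_pos: [0.5523, -0.0649, 0.2034]
tool_rot: [-3.141, 0.006, 3.101]
contact_force: [0.0, 0.3, -0.4]
opening: 0.0003
time: 17.58
tool_pos: [0.4272, -0.1594, 0.2009]
tool_rot: [3.14, 0.001, 3.1]
contact_force: [-0.2, 0.4, -0.9]
opening: 0.0002
t 17.57 tip [ 0.4272 -0.1594  0.1819] F [-0.2  0.4 -0.9] open 0.0
shift cm [-11.98   9.95  -1.8 ] turn [ 0.07  0.03 -0.12]
```

View pics/s20.png

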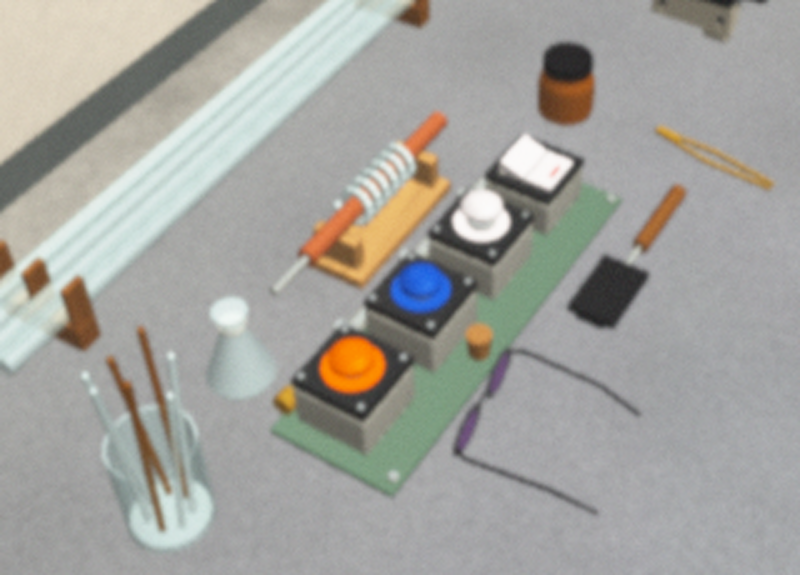

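View pics/s21.png

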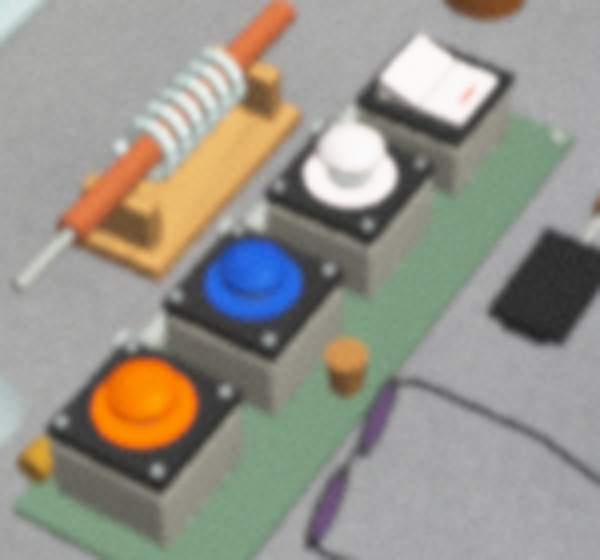

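View pics/t20.png

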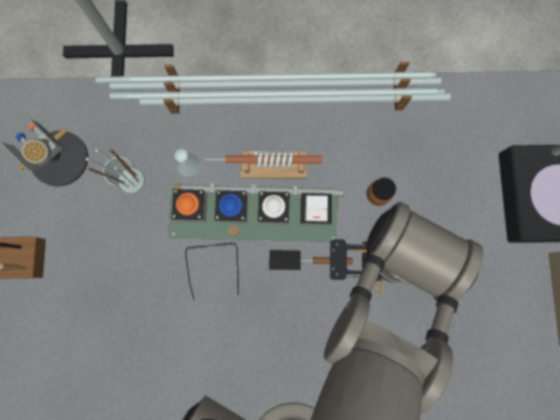

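Blue and orange are in, the white knob is out, and the rocker's front half is level. All the loose items sit at the same pixels as before, and the arm is clear of everything. Handing in.

```bash
python3 -c "
from cell import robot
print(robot.hand_in()); s=robot.observe(); print(s['time'],s['contact_force'])"
```

```text
the job is handed in; nothing more can be done
None
the job is handed in; nothing more can be done
```

The burner supplies are shut down in the order you asked: the blue oxygen knob, then the orange fuel-gas knob, then the front of the extraction rocker. I pressed each with the shut fingertips until it reached its stop, then moved the arm clear and handed the job in. The last clock reading before that was 17.6 s of the 42 s allowed; hand-in gave no verdict.

**Final pictures:**
- **Knobs:** the stem gap under the blue and orange heads is gone, and the white compressed-air knob is still out.
- **Rocker:** its front half is level, which is off.
- **Loose things:** they look unmoved by eye. In the last top view the arm partly covers the paddle handle and tweezers, but both are clear in the side view.

**Stops:** both knobs stopped at the same tool height of 0.0785 m, with an upward force of about 16 N. The rocker stopped at 0.054 m with about 18 N.

**Disagreement:** the fingertips met things about 8–10 mm above the reported tool point. The stated nose length of 19 mm would put them 19 mm below it, so I found every contact by force and by picture. A sideways force of up to about 8 N (towards −x) also showed at the stops; I did not explain it.

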